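Unlatch and raise the hold-down bar in a jar thawing drawer

ROBOT

A 6-joint arm with a two-finger parallel gripper is mounted at the origin on the work surface. World frame = base frame: x ahead of the robot, y to its left, z up, the work surface at z = 0. Lengths are in m, angles in rad, forces in N, time in s.
With the tool pointing down it reaches from about 0.35 to 0.975 m from the base axis. Payload 4.9 kg.
Tool frame: the origin (TCP) lies at the very end of the fingers, on their centre line; the grasp point (between the pads) lies ctrl.grip_point_offset behind it (ctrl.grip_point_offset is the distance from the TCP to the grasp point, in m); z points along the fingers, y is the direction in which the jaws open and shut (so a half turn about z gives the same grasp; the last joint's range is limited). The gripper opens to 85 mm and grips with 20 to 120 N. Pads are 22 mm wide; open, the fingers measure 114 mm over their backs; the gripper's body (76 mm by 85 mm) begins 54 mm behind the grasp point. The pads swing forward as they close: fully open they stand 13 mm farther back than shut.
Start: joints at [-1.245, 0.053, 1.613, -0, 1.476, -0.119], TCP at [0.269, -0.564, 0.231] pointing down, gripper open.
Joint ranges: [-3.01, 3.01], [-1.01, 2.22], [0.06, 2.58], [-1.02, 4.17], [0.09, 2.62], [-3.14, 3.14]. Speed limits (rad/s): [2.57, 2.57, 3.14, 3.14, 3.14, 3.14].

INTERFACE

Orientations are given as a rotation vector (axis times angle).
In Python, from station import ctrl gives the robot as it stands. The module is installed in compiled form; this text tells all that it offers.
- The arm moves only by the shell command python3 -m creep 'ROWS' [FORCE]. ROWS is JSON, a list of rows, each a list of 5 numbers: the closure in counts, from 0 (fully open) to 255 (shut), then the shift along the tool's x, y, z in mm, then the turn about the tool's z in rad. A call has 1 to 12 rows; each row is the pose to reach, as a shift and turn from the pose commanded when the call began, along the tool's axes at that moment; what a row does not reach only later rows make up. A row lasts 1/12 s, in which the tool goes at most 41.7 mm and 7.16 degrees, less where a joint would pass 70% of its speed; a pose out of reach is approached as far as the arm can. A call with a gripper value outside its range is refused whole. The fingers move at their own pace and stop on an object; FORCE is the grip in N (left out, the last holds). Time passes only in rows, so rows that repeat a pose let the fingers close. It gives the time, the measured TCP pose, the force and the opening at its end, in the units of the state.
- ctrl.get_obs(): the state, without advancing time (a new reading comes with each control period).
- ctrl.get_image(name): name is "scene" or "top" or "wrist"; returns the picture (400x640x3 uint8, red, green, blue); there is no depth.
- ctrl.calibration(name): a dict with "fx", "fy", "cx", "cy" (pixels), "k1" (the pictures are not rectified: a ray, as slopes to the right and down, at radius r is drawn at 1 + k1 r^2 times it, then the intrinsics apply), "R" (3x3) and "t" (3): a world point X has camera coordinates R X + t. Camera axes: x right, y down, z forward; pixel columns grow to the right and rows downward; lengths in m; the calibration is good to about 2 mm. A picture is of the moment at which its call begins: read the wrist's pose just before it. calibration takes no time and is no camera call; for the wrist camera it gives the pose at the moment of the call.
- ctrl.finish_job(): hands the job in, once; it reports no verdict.
Trained networks look in the newest picture that a camera, given by its name, has taken for a name from the list of things; names that differ only in an ending like _2 or _b are one class to them, and where a whole thing is asked for, a point or a joint stands for the part that bears it (a point fixed in the world has none). Each returns a list of dicts, best first, with "conf" (0 to 1); they miss things now and then, are a little off and sometimes report something else, mostly with a low value. They report only what shows in the picture. A call takes as long as a camera call.
- ctrl.boxes_of(camera, label): "rect" ([left, top, width, height] in pixels, round what is visible of it).
- ctrl.outline_of(camera, label): "mask" (400x640 bool, what is visible of it) and "rect" ([left, top, width, height] in pixels, round what is visible of it).
The state is a dict: "t": time; "q": joint angles; "dq": joint speeds; "effort": joint torques, N m; "tool_pos": TCP position; "tool_rot": TCP orientation; "contact_force": force on the tool from outside, world axes, zero at the start; "wrist_torque": the same for the moment, N m; "opening": finger opening in m.
Only numpy, scipy, OpenCV 4.12 (cv2) and the standard library are available. Lean on these libraries where they do the work, as an engineer would, in place of code of your own. Each camera call takes 0.05 s, during which the arm holds its last target. There are 200 camera calls.

TASK

Pull the drawer of the steel thawing unit, which stands slightly ajar, out as far as it goes, so that the row of milk jars under the hold-down bar comes into view. Then pull the bar's spring latch sideways by its knob, lift the end of the bar off its ball stud to about 60 mm above it, and finish there, still holding the bar up in the gripper with the drawer out. Do not tip or lift the jars, and leave the things around the unit where they are.

Things in the scene. Friction and masses are not known exactly. Their poses are not given: they have to be found in the camera images.
- unit: Bench thawing unit, a fixed stainless box 280 deep x 260 wide x 180 mm high, open at the front behind one drawer. Origin: on the table, in the middle of the lower front edge. Its x axis points into the box (away from the robot), y to the left seen from the robot, z up. All offsets below are along these axes. Its place and yaw vary.
- drawer (a joint): Travel of the drawer in m: 0 as found (standing 35 mm ajar), 0.145 at its stop; it grows as the drawer moves along the unit's -x. Friction about 3 N. The white front panel is 252 wide, 15 mm thick and reaches 172 mm above the table.
- drawer_handle (a point): Middle of the drawer's handle: a horizontal steel bar 10 mm thick and 120 mm long along the unit's y, 150 mm above the table, its centre line 42 mm in front of the panel's face.
- ball (a point): Centre of the ball stud, a steel ball 32 mm across on a 12 mm post on the drawer floor, 100 mm above the table, 46 mm behind the panel's back (103 mm behind the handle along the unit's x), in the middle of the drawer's width. The end of the bar sits over it like a trailer hitch.
- holdbar: Aluminium hold-down bar, about 350 g, with a cross plate over the jars. Origin: centre of the socket in its free end, at ball when down; axes then as the unit's. A square coupler (46 mm, top 124 mm above the table) covers the ball. The coupler end swings up (at most 1.1 rad) about a hinge pin along y, 125 mm behind (+x) and 12 mm above the origin; unsprung, it falls when let go.
- latch (a joint): Travel of the latch in m: 0 home (sprung), 0.026 fully pulled; grows as the knob moves along the bar's -y (to the right seen from the robot). The spring takes 3 N at the start and about 9.5 N at the end. The latch slides on the bar and its bolt sits under the ball; the bar lifts only while the latch is pulled more than about 0.019, until the bar's end is some 25 mm up. Let go, it springs home.
- latch_knob (a point): Middle of the latch's knob: an upright steel cylinder, diameter 26, height 26 mm (140 to 166 mm above the table with the bar down), on a 14 mm stem, 49 mm to the right (-y) of the ball. It moves with latch and bar, so one grip on it can both pull the latch and lift the bar; it may pivot between the fingers as the bar tilts. Fingers fit on all sides of it, to 25 mm below its middle.
- jar_a: Milk jar, diameter 54, height 80 mm, white lid, about 200 g, loose in its nest on the drawer floor (floor 16 mm above the table) under the bar's cross plate, right (62 mm to -y of the middle). Origin: centre of its underside.
- jar_b: Milk jar, diameter 54, height 80 mm, white lid, about 200 g, loose in its nest on the drawer floor (floor 16 mm above the table) under the bar's cross plate, middle, behind the ball. Origin: centre of its underside.
- jar_c: Milk jar, diameter 54, height 80 mm, white lid, about 200 g, loose in its nest on the drawer floor (floor 16 mm above the table) under the bar's cross plate, left (62 mm to +y of the middle). Origin: centre of its underside.
- tall_jar: Bystander: milk jar with red lid, diameter 70, height 130 mm, to the left of the drawer. Origin: centre of its underside.
- empty_jar: Bystander: empty glass jar, diameter 64, height 90 mm, to the right of the drawer. Origin: centre of its underside.
- beaker: Bystander: steel beaker, diameter 70, height 80 mm, left of the unit. Origin: centre of its underside.
- roof_jar: Bystander: milk jar with black lid, diameter 60, height 85 mm, on top of the unit. Origin: centre of its underside.
- brush: Bystander: hand brush lying to the right of the unit.

How it is judged:
On the way, in this order (a step that is already met when the one before it is completed fails the run):
1. the drawer is pulled out to its stop (at least 125 of 145 mm) (value of joint drawer above 0.125 m), for 0.2 s.
2. with the drawer out (at least 105 mm), the latch is pulled clear of the ball (at least 18 mm) (value of joint latch above 0.018 m and value of joint drawer above 0.105 m), for 0.1 s.
At the end, for the whole second after the job is handed in: Bar end over 45 mm above the ball, at rest (under 0.15 rad/s), held by the fingers (over 1 N) and touching no jar or bystander; drawer out over 95 of 145 mm; its jars stand in their nests (tilt under 0.2 rad, lifted under 10 mm); bystanders within 30 mm of their starts (z of holdbar in the frame of ball above 0.045 m and angular speed of holdbar below 0.15 rad/s and value of joint drawer above 0.095 m and contact force between the fingers and holdbar above 1 N and contact force between holdbar and jar_a below 0.3 N and contact force between holdbar and jar_b below 0.3 N and contact force between holdbar and jar_c below 0.3 N and contact force between holdbar and tall_jar below 0.3 N and contact force between holdbar and empty_jar below 0.3 N and contact force between holdbar and beaker below 0.3 N and contact force between holdbar and roof_jar below 0.3 N and contact force between holdbar and brush below 0.3 N and angle between each of jar_a, jar_b, jar_c's own z axis and vertical below 0.2 rad and z of each of jar_a, jar_b, jar_c in the frame of ball below -0.074 m and distance of each of tall_jar, empty_jar, beaker, roof_jar, brush from where it was at the start of the episode below 0.03 m); the arm keeps its last pose, push and grip.
It fails at once if a jar in the drawer is tipped or lifted out of its nest (angle between any of jar_a, jar_b, jar_c's own z axis and vertical above 0.4 rad or z of any of jar_a, jar_b, jar_c in the frame of ball above -0.06 m).
It fails at once if a bystander is shoved away by more than 40 mm (distance of any of tall_jar, empty_jar, beaker, roof_jar, brush from where it was at the start of the episode above 0.04 m).
It also fails if it takes over 51 s, if anything falls off the work surface, if the arm or the gripper's body presses on something with over 40 N, if the wrist force passes 120 N, or if a joint passes its speed limit or range.

## Working session

There is one attempt and no reset: what is moved stays moved. The work goes in short steps, Python scripts to look and compute and a shell command to move; the robot and the scene stay as the last step left them, time stands still between calls to the robot, and variables do not carry over. Pictures are saved under pics/ and viewed, about 8 in all and at most 12, crops included, and the job is handed in when it is done.

```bash
mkdir -p pics; cat > h.py <<'E'
import numpy as np, cv2
from station import ctrl
from scipy.spatial.transform import Rotation as Ro
def snap(cam,fn=None):
    im=ctrl.get_image(cam)
    if fn: cv2.imwrite('pics/'+fn,im[:,:,::-1])
    return im
def ray(cam,uv,c=None):
    c=c or ctrl.calibration(cam); R=np.array(c['R']);t=np.array(c['t'])
    K=np.array([[c['fx'],0,c['cx']],[0,c['fy'],c['cy']],[0,0,1.]])
    p=cv2.undistortPoints(np.array(uv,float).reshape(-1,1,2),K,np.array([c['k1'],0,0,0.]))[:,0]
    d=np.c_[p,np.ones(len(p))]@R
    return -R.T@t,d
def atz(cam,uv,z,c=None):
    o,d=ray(cam,uv,c); return o+d*((z-o[2])/d[:,2])[:,None]
def proj(cam,X,c=None):
    c=c or ctrl.calibration(cam);K=np.array([[c['fx'],0,c['cx']],[0,c['fy'],c['cy']],[0,0,1.]])
    r=cv2.Rodrigues(np.array(c['R']))[0]
    return cv2.projectPoints(np.array(X,float).reshape(-1,1,3),r,np.array(c['t'],float),K,np.array([c['k1'],0,0,0.]))[0][:,0]
def totool(T):
    s=ctrl.get_obs(); return Ro.from_rotvec(s['tool_rot']).inv().apply(np.array(T)-s['tool_pos'])*1000
E
python3 - <<'E'
from h import *
a=snap('scene','s0.png');b=snap('top','t0.png')
s=ctrl.get_obs()
print(s, ctrl.grip_point_offset)
print(np.round(Ro.from_rotvec(s['tool_rot']).as_matrix(),2))
for cam in('scene','top'):
  print(cam,ctrl.calibration(cam))
  for l in('unit','drawer','drawer_handle','latch_knob','holdbar','tall_jar','empty_jar'):
    print(l,[(np.round(x['rect']),round(x['conf'],2)) for x in ctrl.boxes_of(cam,l)[:2]])
E
```

```text
{'t': 0.1, 'q': array([-1.24501268e+00,  5.32965055e-02,  1.61417793e+00, -4.34610307e-06,
        1.47600135e+00, -1.18962904e-01]), 'dq': array([ 0.00034123, -0.00244206, -0.00292682,  0.00042772,  0.00089077,
       -0.00067393]), 'effort': array([-4.79709743e-04, -3.94904029e+01, -3.71362174e+01, -1.02809336e-04,
        3.87382403e-03,  3.82372320e-05]), 'tool_pos': array([ 0.26872866, -0.56364337,  0.23016976]), 'tool_rot': array([-3.06240986e+00, -6.92450441e-01,  3.11917982e-04]), 'contact_force': array([-0.51971543, -0.44081211, -0.47935565]), 'wrist_torque': array([-0.01482808,  0.03564552, -0.00058183]), 'opening': 0.08530598555798546} 0.0187
[[ 0.9   0.43 -0.  ]
 [ 0.43 -0.9   0.  ]
 [ 0.   -0.   -1.  ]]
scene {'fx': 381.65500006626166, 'fy': 381.65500006626166, 'cx': 325.49289494037987, 'cy': 199.38969102303872, 'k1': -0.06820097021593662, 'R': array([[ 0.76662167, -0.64207978,  0.00497741],
       [-0.47154681, -0.5682386 , -0.67435043],
       [ 0.43581513,  0.51462457, -0.73839469]]), 't': array([-0.46230902,  0.38969668,  0.60381789])}
unit [(array([263.,  92., 188.,
[... 403 characters left out ...]
: 484.11403730749953, 'cx': 321.58375872522805, 'cy': 194.57351071505263, 'k1': 0.03556359617966638, 'R': array([[ 0.02656222, -0.9996168 ,  0.00779154],
       [-0.98980453, -0.02739096, -0.13977385],
       [ 0.1399337 , -0.00399939, -0.9901528 ]]), 't': array([0.02943771, 0.62200849, 1.08193552])}
unit [(array([226.,  26., 150., 198.]), 0.83)]
drawer [(array([230., 163., 117.,  58.]), 0.85)]
drawer_handle [(array([361., 148.,  24.,  84.]), 0.67), (array([229., 163., 120.,  59.]), 0.59)]
latch_knob [(array([314., 174.,   4.,   7.]), 0.51)]
holdbar [(array([284., 169.,  36.,  13.]), 0.88)]
tall_jar [(array([176., 198.,  45.,  33.]), 0.73)]
empty_jar [(array([365., 254.,  32.,  28.]), 0.59)]
```

View pics/t0.png

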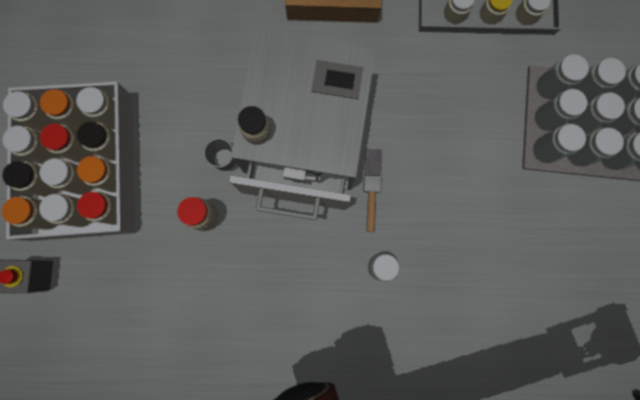

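View pics/s0.png

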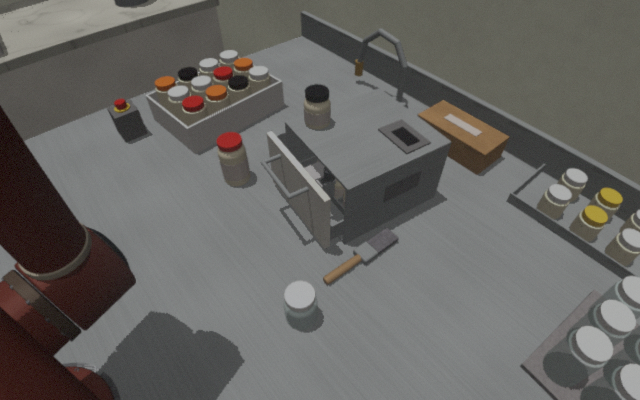

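The top view shows the panel's top edge running from about (231,181) to (349,197) and the handle from about (258,211) to (317,218). I'll enlarge it to measure.

```bash
python3 - <<'E'
from h import *
im=cv2.imread('pics/t0.png')[150:235,215:365]
cv2.imwrite('pics/c0.png',cv2.convertScaleAbs(cv2.resize(im,None,fx=5,fy=5,interpolation=cv2.INTER_CUBIC),alpha=1.5))
h=atz('top',[(258,211),(317,218)],.15);p=atz('top',[(231,181),(349,197)],.172)
print(h,p,np.linalg.norm(h[1]-h[0]),np.linalg.norm(p[1]-p[0]))
E
```

```text
[[0.56761747 0.17859847 0.15      ]
 [0.55628794 0.05497576 0.15      ]] [[ 0.62589193  0.23404569  0.172     ]
 [ 0.59935389 -0.00967829  0.172     ]] 0.1241407804380655 0.24516452497107324
```

View pics/c0.png

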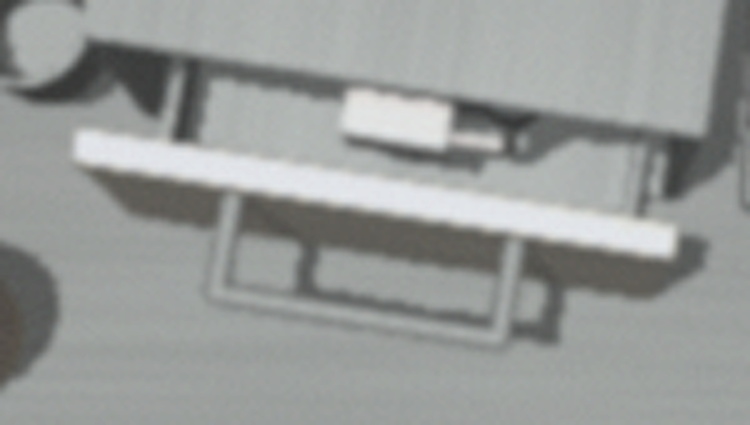

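The enlarged crop shows the handle from (257.6,208.4) to (315.6,218) in full-image pixels, the panel's front top edge from (230,182) to (349.4,201.6), and its back top edge from (230.6,176) to (350.4,195.4).

```bash
python3 - <<'E'
from h import *
h=atz('top',[(257.6,208.4),(315.6,218)],.15);p=atz('top',[(230,182),(349.4,201.6),(230.6,176),(350.4,195.4)],.172)
for a,b in((h[0],h[1]),(p[0],p[1]),(p[2],p[3])):
  d=a-b; print((a+b)/2,np.linalg.norm(d),np.arctan2(-d[0],d[1]))
yaw=np.mean([np.arctan2(-(a-b)[0],(a-b)[1]) for a,b in((p[0],p[1]),(p[2],p[3]))])
ux=np.array([np.cos(yaw),np.sin(yaw),0]);uy=np.array([-ux[1],ux[0],0])
hp=p.mean(0)-ux*(.042+.0075); print('handle via panel',yaw,hp[:2],'ux',ux)
s=ctrl.get_obs();T=Ro.from_rotvec(s['tool_rot']).as_matrix()
print('tool y angle',np.arctan2(T[1,1],T[0,1]),'x angle',np.arctan2(T[1,0],T[0,0]))
E
```

```text
[0.56463105 0.11878874 0.15      ] 0.12294104141097931 -0.13745330821331592
[0.60679709 0.11265474 0.172     ] 0.2489824316615094 -0.1365929714764288
[0.61953356 0.11145842 0.172     ] 0.2501697617346965 -0.1345444596720429
handle via panel -0.13556871557423583 [0.56411951 0.11874669] ux [ 0.99082463 -0.13515383  0.        ]
tool y angle -1.125990583082671 x angle 0.4448057417558615
```

```bash
python3 -m creep '[[135,20,-18,0,-0.05],[135,50,-44,0,-0.12],[135,80,-70,0,-0.2],[135,110,-96,0,-0.28],[135,140,-122,0,-0.36],[135,170,-148,0,-0.44],[135,200,-175,0,-0.52],[135,230,-201,0,-0.6],[135,260,-227,0,-0.68],[135,290,-253,0,-0.76],[135,310,-271,0,-0.82],[135,320,-280,0,-0.85]]' 40
python3 -c "
from h import *
print(totool([.5643,.1188,.23]));T=Ro.from_rotvec(ctrl.get_obs()['tool_rot']).as_matrix();print(np.arctan2(T[1,1],T[0,1])+.1355,ctrl.get_obs()['opening'])"
```

```text
t: 1.8
tool_pos: [0.4382, -0.1708, 0.2316]
tool_rot: [2.5, 1.902, 0.002]
contact_force: [-0.6, -0.8, 1.3]
opening: 0.0398
[312.72463363  44.3158564    1.86285342]
-0.134568970142165 0.039772320373679525
```

```bash
python3 -m creep '[[135,15,2,0,-0.02],[135,45,6,0,-0.05],[135,80,11,0,-0.08],[135,115,16,0,-0.1],[135,150,21,0,-0.12],[135,185,26,0,-0.135],[135,220,31,0,-0.135],[135,255,36,0,-0.135],[135,285,40,0,-0.135],[135,305,43,0,-0.135],[135,313,44,0,-0.135],[135,313,44,0,-0.135]]'
python3 - <<'E'
from h import *
T=Ro.from_rotvec(ctrl.get_obs()['tool_rot']).as_matrix();print(np.arctan2(T[1,1],T[0,1])+.1355,totool([.5643,.1188,.23]))
snap('wrist','w0.png'); c=ctrl.calibration('wrist')
ux=np.array([.9908,-.1352,0]);uy=np.array([.1352,.9908,0]);h=np.array([.5643,.1188,.15])
print(proj('wrist',[h+uy*.06,h-uy*.06,h+ux*.042+uy*.126+[0,0,.022],h+ux*.042-uy*.126+[0,0,.022]],c))
E
```

```text
t: 2.8
tool_pos: [0.5652, 0.1167, 0.2312]
tool_rot: [-2.37, -2.062, 0.0]
contact_force: [-0.5, 0.6, -0.1]
opening: 0.0402
-0.003179173320806361 [ 1.92836918 -1.13114277  1.15046747]
[[319.60011364 121.68077584]
 [320.30946316 272.73058524]
 [392.62831568   7.92392261]
 [371.44014691 355.60423508]]
```

View pics/w0.png

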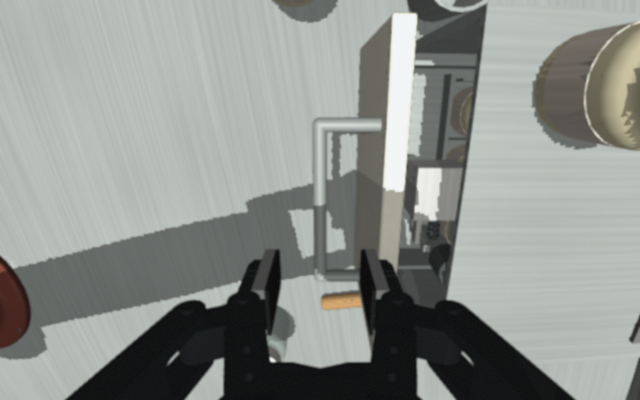

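The wrist view shows the handle bar at u≈320, v 121–277. This agrees with the prediction, and the fingers straddle it clear of the panel, so I'll descend and grip.

```bash
python3 -m creep '[[135,2,-1,15,0],[135,2,-1,35,0],[135,2,-1,55,0],[135,2,-1,75,0],[135,2,-1,90,0],[135,2,-1,97,0],[135,2,-1,97,0],[255,2,-1,97,0],[255,2,-1,97,0],[255,2,-1,97,0],[255,2,-1,97,0],[255,2,-1,97,0]]' 40
```

```text
t: 3.85
tool_pos: [0.565, 0.1173, 0.1362]
tool_rot: [2.371, 2.058, 0.002]
contact_force: [-3.2, -2.9, 4.6]
opening: 0.0082
```

```bash
python3 -m creep '[[255,0,-6,0,0],[255,0,-20,0,0],[255,0,-35,0,0],[255,0,-50,0,0],[255,0,-65,0,0],[255,0,-80,0,0],[255,0,-95,0,0],[255,0,-110,0,0],[255,0,-122,0,0],[255,0,-132,0,0],[255,0,-138,0,0],[255,0,-140,0,0]]'; python3 -m creep '[[255,0,-2,0,0],[255,0,-4,0,0],[255,0,-5,0,0],[255,0,-5,0,0],[255,0,-5,0,0]]'
```

```text
t: 4.85
tool_pos: [0.4265, 0.1361, 0.1361]
tool_rot: [2.368, 2.056, 0.002]
contact_force: [2.0, -7.0, 4.3]
opening: 0.008
t: 5.27
tool_pos: [0.4221, 0.1367, 0.1362]
tool_rot: [2.368, 2.056, 0.002]
contact_force: [0.4, -6.7, 4.9]
opening: 0.0081
```

```bash
python3 -m creep '[[135,0,0,0,0],[135,0,0,0,0],[135,0,0,0,0],[135,0,0,-5,0],[135,0,0,-25,0],[135,0,0,-50,0],[135,0,0,-80,0],[135,0,0,-105,0],[135,0,0,-115,0],[135,0,0,-115,0]]'
python3 - <<'E'
from h import *
s=ctrl.get_obs();print(s['q'],s['tool_pos'],totool([.5169,.0758,s['tool_pos'][2]]))
snap('top','t1.png');snap('wrist','w1.png');c=ctrl.calibration('wrist')
for cam in('top','wrist'):
  for l in('latch_knob','holdbar','drawer_handle'):print(cam,l,[(np.round(x['rect']),round(x['conf'],2)) for x in ctrl.boxes_of(cam,l)[:2]])
print(proj('wrist',[[.5169,.0758,.166]],c),proj('top',[[.5169,.0758,.166]]))
E
```

```text
t: 6.1
tool_pos: [0.4221, 0.1383, 0.2526]
tool_rot: [2.37, 2.058, 0.008]
contact_force: [0.8, -0.1, 0.3]
opening: 0.0404
[ 1.48736397e-01 -4.19509805e-01  1.98963272e+00  1.75000415e-04
  1.56546459e+00  2.89466887e-01] [0.42212619 0.13833049 0.25264208] [-48.61914359 102.60639148   0.49391855]
top latch_knob [(array([293., 232.,  16.,  15.]), 0.53)]
top holdbar [(array([248., 177.,  82.,  70.]), 0.95)]
top drawer_handle [(array([215., 161., 127., 130.]), 0.69)]
wrist latch_knob [(array([406., 211.,  59.,  64.]), 0.91)]
wrist holdbar [(array([399.,  86., 173., 192.]), 0.68)]
wrist drawer_handle [(array([313.,  19., 293., 323.]), 0.87)]
[[449.26582245 261.98318763]] [[306.26233735 236.21698191]]
```

View pics/w1.png

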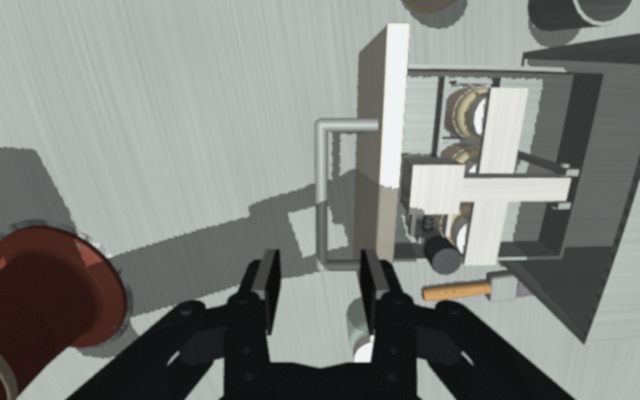

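Wrist view: the drawer is out and the bar is in view. The knob's top is a dark disc at about (446,254), slightly off the prediction of (449,262).

```bash
python3 - <<'E'
from h import *
c=ctrl.calibration('wrist'); print(-np.array(c['R']).T@c['t'])
print(atz('wrist',[(446,254)],.166,c),atz('top',[(301,239),(303,237)],.166))
im=cv2.imread('pics/t1.png')[170:290,210:350]
cv2.imwrite('pics/c1.png',cv2.convertScaleAbs(cv2.resize(im,None,fx=5,fy=5,interpolation=cv2.INTER_CUBIC),alpha=1.5))
E
```

```text
[0.43130182 0.2204708  0.39077902]
[[0.51365302 0.08382925 0.166     ]] [[0.51094905 0.08635982 0.166     ]
 [0.5151271  0.08241059 0.166     ]]
```

View pics/c1.png

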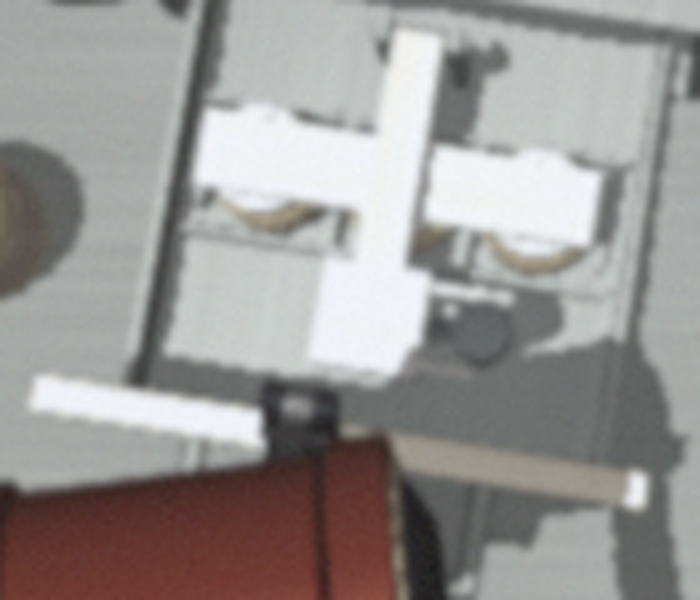

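The top crop shows the knob at (306.4,236.4) in full-image pixels, against a prediction of (306.3,236.2). I'll go above it and turn the jaws along the unit's y.

```bash
python3 -m creep '[[120,-4,8,0,-0.08],[120,-9,20,0,-0.2],[120,-14,30,0,-0.32],[120,-20,42,0,-0.44],[120,-26,54,0,-0.56],[120,-32,66,0,-0.68],[120,-37,78,0,-0.8],[120,-42,88,0,-0.92],[120,-46,96,0,-1.04],[120,-48,100,0,-1.16],[120,-48,102,0,-1.28],[120,-48,102,0,-1.37]]'; python3 -m creep '[[120,0,0,0,-0.1],[120,0,0,0,-0.2],[120,0,0,0,-0.2],[120,0,0,0,-0.2]]'
python3 - <<'E'
from h import *
s=ctrl.get_obs();T=Ro.from_rotvec(s['tool_rot']).as_matrix();print(s['q'],s['tool_pos'],T.round(3),totool([.5169,.0758,.134]),np.arctan2(T[1,1],T[0,1])-np.pi/2+.1355)
snap('wrist','w2.png');c=ctrl.calibration('wrist')
print(-np.array(c['R']).T@c['t'],proj('wrist',[[.5169,.0758,.166],[.5169,.0758,.14]],c))
for l in('latch_knob','holdbar'):print(l,[(np.round(x['rect']),round(x['conf'],2)) for x in ctrl.boxes_of('wrist',l)[:2]])
E
```

```text
t: 7.5
tool_pos: [0.515, 0.0758, 0.2484]
tool_rot: [-0.527, -3.096, 0.0]
contact_force: [-0.1, 0.5, -0.1]
opening: 0.045
t: 7.83
tool_pos: [0.5147, 0.0761, 0.2487]
tool_rot: [-0.226, -3.132, 0.0]
contact_force: [0.1, 0.0, 0.3]
opening: 0.0452
[ 3.61403964e-03 -2.10146502e-01  1.83220166e+00  1.89555728e-05
  1.52053747e+00 -1.42286236e+00] [0.51469617 0.07606592 0.24869612] [[-0.99   0.144 -0.001]
 [ 0.144  0.99   0.   ]
 [ 0.001 -0.    -1.   ]] [-2.33291849e+00  6.85607339e-02  1.14693855e+02] -0.008820822405268547
[0.43138039 0.08798527 0.39195431] [[320.12714932 210.72707244]
 [320.09586714 199.66449202]]
latch_knob [(array([304., 169.,  34.,  56.]), 0.69)]
holdbar [(array([278., 158., 185., 150.]), 0.91)]
```

View pics/w2.png

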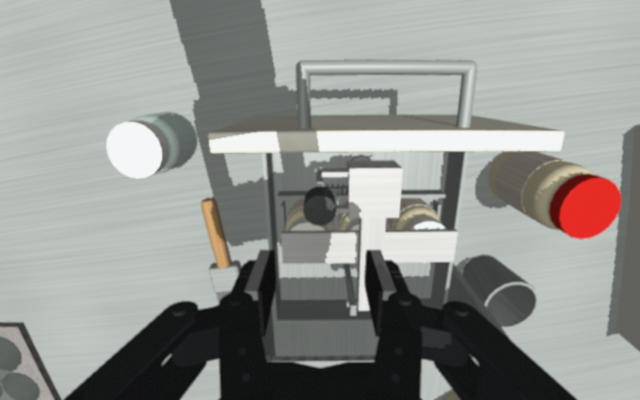

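The wrist view shows the knob's top at about (320,206), centred between the jaws. I'll descend and grip it.

```bash
python3 -m creep '[[120,-1,0,15,0],[120,-1,0,40,0],[120,-1,0,65,0],[120,-1,0,88,0],[120,-1,0,103,0],[120,-1,0,112,0],[120,-1,0,112,0]]' 70; python3 -m creep '[[255,0,0,0,0],[255,0,0,0,0],[255,0,0,0,0],[255,0,0,0,0],[255,0,0,0,0]]' 70;  python3 -c "
from h import *
print(ctrl.get_obs()['contact_force'],ctrl.get_obs()['wrist_torque'])"
```

```text
t: 8.57
tool_pos: [0.5143, 0.0759, 0.1348]
tool_rot: [-0.223, -3.129, 0.001]
contact_force: [-1.1, 0.1, -0.5]
opening: 0.0453
t: 8.98
tool_pos: [0.5167, 0.0755, 0.1388]
tool_rot: [0.223, 3.132, -0.001]
contact_force: [-2.3, -4.0, 3.9]
opening: 0.0242
[-2.26565317 -3.97373575  3.87450587] [-0.52936567  0.30051218  0.02860217]
```

```bash
python3 -m creep '[[255,0,-3,0,0],[255,0,-7,0,0],[255,0,-11,0,0],[255,0,-15,0,0],[255,0,-19,0,0],[255,0,-22,0,0],[255,0,-24,0,0],[255,0,-25,0,0],[255,0,-25,0,0],[255,0,-25,0,0]]';  python3 -c "
from h import *
s=ctrl.get_obs();print((s['tool_pos']-[.5167,.0755,.1388])@np.array([[.9908,.1352,0],[-.1352,.9908,0],[0,0,1]]),s['contact_force'])"
```

```text
t: 9.82
tool_pos: [0.5136, 0.053, 0.1386]
tool_rot: [0.222, 3.13, 0.008]
contact_force: [1.2, 8.3, 5.1]
opening: 0.0241
[-3.54039317e-05 -2.27620295e-02 -2.11001721e-04] [1.23664699 8.29982281 5.06441233]
```

```bash
python3 -m creep '[[255,0,-2,0,0],[255,-1,-2,-3,0],[255,-2.2,-2,-6,0],[255,-3.4,-2,-9,0],[255,-4.7,-2,-12,0],[255,-6,-2,-15,0],[255,-7.5,-2,-18,0],[255,-9,-2,-21,0],[255,-10.6,-2,-24,0],[255,-10.6,-2,-24,0],[255,-10.6,-2,-24,0]]';  python3 -c "
from h import *
s=ctrl.get_obs();print((s['tool_pos']-[.5167,.0755,.1388])@np.array([[.9908,.1352,0],[-.1352,.9908,0],[0,0,1]]),s['contact_force'],s['wrist_torque'])"
```

```text
t: 10.73
tool_pos: [0.5216, 0.0497, 0.1582]
tool_rot: [-0.224, -3.131, -0.009]
contact_force: [5.2, 7.6, -9.8]
opening: 0.0241
[ 0.0082962  -0.02486082  0.01936025] [ 5.20390263  7.63452208 -9.75560532] [ 1.34945892 -0.44517496 -0.38366043]
```

```bash
python3 - <<'E'
from h import *
a=snap('wrist');b=snap('scene')[110:260,230:400]
f=lambda im,k:cv2.resize(im[:,:,::-1],None,fx=k,fy=k,interpolation=cv2.INTER_CUBIC)
b=f(b,3.5);a=f(a[130:330,220:480],1.1)
cv2.imwrite('pics/m3.png',b)
E
```

```text
(no output)
```

View pics/m3.png

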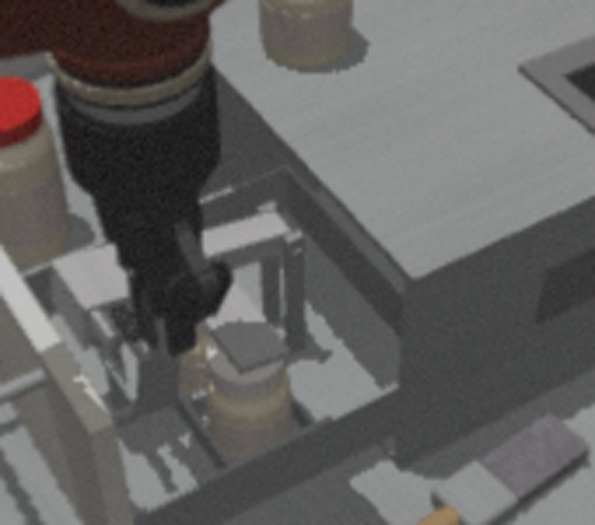

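The scene crop shows the gripper on the knob, and the bar looks slightly tilted up at the coupler, around (90,280) in the crop. I'll continue along the arc while watching the force.

```bash
python3 -m creep '[[255,-1.6,0,-3,0],[255,-3.2,0,-6,0],[255,-5,0,-8.5,0],[255,-7,0,-11,0],[255,-7,0,-11,0]]';  python3 -c "
from h import *
s=ctrl.get_obs();print((s['tool_pos']-[.5167,.0755,.1388])@np.array([[.9908,.1352,0],[-.1352,.9908,0],[0,0,1]]),s['contact_force'],s['wrist_torque'])"
```

```text
t: 11.25
tool_pos: [0.5284, 0.0487, 0.1687]
tool_rot: [-0.221, -3.13, -0.008]
contact_force: [5.6, 8.5, -12.9]
opening: 0.0242
[ 0.01517328 -0.02501126  0.02993132] [  5.59971068   8.53365762 -12.86014704] [ 1.19501473 -0.39770758  0.21452274]
```

```bash
python3 - <<'E'
from h import *
a=snap('wrist');b=snap('scene')[140:240,230:330]
f=lambda im,k:cv2.resize(im[:,:,::-1],None,fx=k,fy=k,interpolation=cv2.INTER_CUBIC)
a=f(a[130:330,230:430],2);b=f(b,4)
cv2.imwrite('pics/m4.png',cv2.convertScaleAbs(np.hstack([a,b]),alpha=1.4))
E
```

```text
(no output)
```

View pics/m4.png

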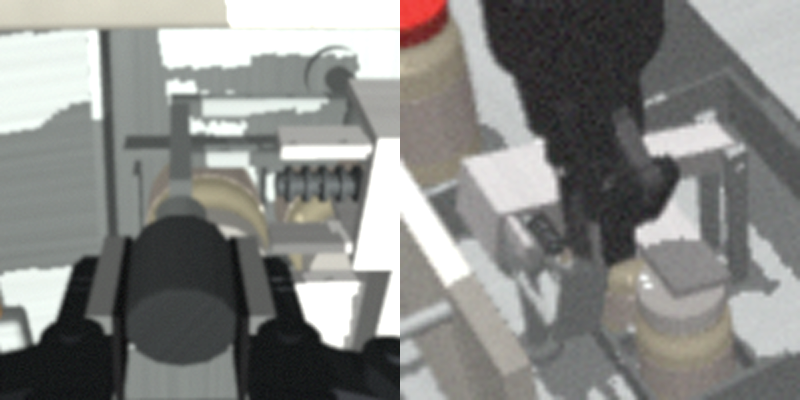

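Wrist view: the ball is exposed, with its disc near (335,70) in the crop. The coupler is lifted and the knob has pivoted between the fingers. I'll carry on along the arc.

```bash
python3 -m creep '[[255,-1.6,0,-3,0],[255,-3.5,0,-6,0],[255,-5.5,0,-9,0],[255,-7.6,0,-12,0],[255,-9.8,0,-15,0],[255,-12,0,-18,0],[255,-14.5,0,-20.5,0],[255,-17,0,-23,0],[255,-19,0,-25,0],[255,-20.5,0,-26.5,0],[255,-20.5,0,-26.5,0],[255,-20.5,0,-26.5,0]]';  python3 - <<'E'
from h import *
s=ctrl.get_obs();print((s['tool_pos']-[.5167,.0755,.1388])@np.array([[.9908,.1352,0],[-.1352,.9908,0],[0,0,1]]),s['contact_force'],s['wrist_torque'])
a=snap('wrist');b=snap('scene')[140:240,230:330]
f=lambda im,k:cv2.resize(im[:,:,::-1],None,fx=k,fy=k,interpolation=cv2.INTER_CUBIC)
a=f(a[130:330,230:430],2);b=f(b,4)
cv2.imwrite('pics/m5.png',cv2.convertScaleAbs(np.hstack([a,b]),alpha=1.4))
E
```

```text
t: 12.35
tool_pos: [0.5479, 0.0461, 0.1937]
tool_rot: [-0.222, -3.128, -0.009]
contact_force: [5.5, 8.5, -12.0]
opening: 0.0239
[ 0.0349125  -0.02492474  0.054898  ] [  5.47756048   8.49880393 -12.03478539] [ 1.42733235 -0.44056463 -0.22712278]
```

View pics/m5.png

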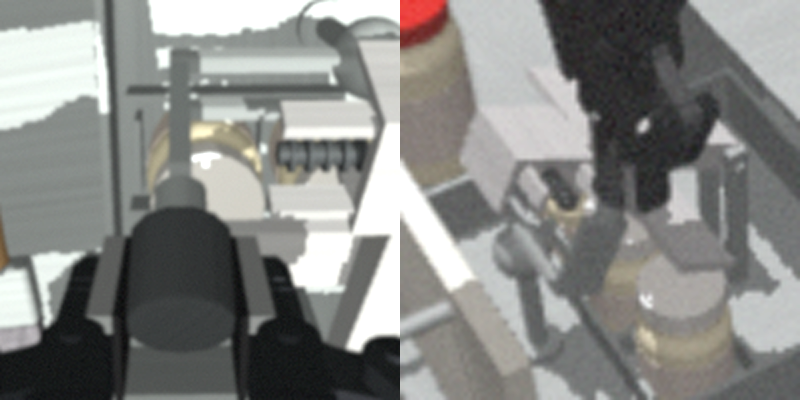

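The ball stud now stands free below the lifted coupler, and the jars are upright. I'll hold, run a numeric stability check and compare the drawer's position.

```bash
python3 -m creep '[[255,0,0,0,0],[255,0,0,0,0],[255,0,0,0,0],[255,0,0,0,0],[255,0,0,0,0],[255,0,0,0,0],[255,0,0,0,0],[255,0,0,0,0]]';  python3 - <<'E'
from h import *
s=ctrl.get_obs();print(s['tool_pos'],s['dq'].round(4),s['contact_force'])
a=cv2.imread('pics/t0.png');b=snap('top','t2.png')
for l in('drawer','tall_jar','empty_jar','beaker','roof_jar','brush'):print(l,[(np.round(x['rect']),round(x['conf'],2)) for x in ctrl.boxes_of('top',l)[:2]])
g=b[170:300,200:360,::-1]
cv2.imwrite('pics/m6.png',cv2.convertScaleAbs(cv2.resize(g,None,fx=4,fy=4),alpha=1.4))
ux=np.array([.9908,-.1352,0]);uy=np.array([.1352,.9908,0]);p=np.array([.5643,.1188,.172])-.145*ux+.042*ux
print(proj('top',[p+uy*.126,p-uy*.126]))
E
```

```text
t: 13.12
tool_pos: [0.5479, 0.0461, 0.1937]
tool_rot: [-0.222, -3.128, -0.009]
contact_force: [5.2, 9.5, -12.4]
opening: 0.0236
[0.54788128 0.0460756  0.1936831 ] [-0.0004 -0.0003  0.001  -0.0002  0.0031 -0.001 ] [  5.22506348   9.47311963 -12.44006514]
drawer [(array([217., 162., 118., 124.]), 0.63)]
tall_jar [(array([216., 159., 124., 126.]), 0.37)]
empty_jar [(array([368., 255.,  31.,  26.]), 0.68)]
beaker [(array([200., 136.,  38.,  35.]), 0.85), (array([218., 162., 117., 121.]), 0.23)]
roof_jar [(array([238., 106.,  34.,  41.]), 0.76)]
brush [(array([365., 148.,  17.,  82.]), 0.76)]
[[215.40310161 252.3965298 ]
 [338.86038547 272.73112068]]
```

View pics/m6.png

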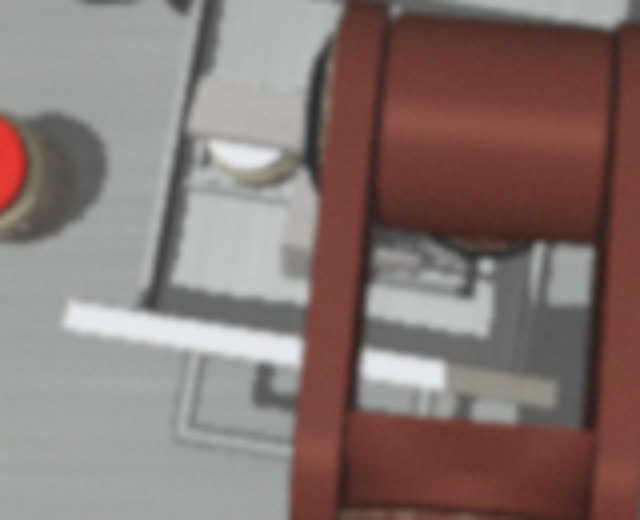

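The panel's front left corner is at (216,251), against (215.4,252.4) predicted for full travel. The drawer is still at its stop, and the bystanders are in place. Handing in.

```bash
python3 -c "
from station import ctrl
print(ctrl.finish_job())"
```

```text
the job is handed in; nothing more can be done
None
```

I pulled the drawer out by its handle, pulled the latch sideways by its knob and lifted the bar end off the ball stud. The job was handed in at about 13 s with the bar still held up in the gripper. No verdict is reported, so the results below are my own checks.

- **Drawer:** it moved about 144 mm at the tool. The last top view has the panel within about 1.5 px of the position predicted for full travel.
- **Latch:** the tool moved 23 mm sideways before the lift and about 25 mm during it. The spring force read about 8.3 N, which fits the latch being pulled clear.
- **Bar:** the bar end is about 61 mm above the ball, worked out from the knob's path (35 mm back, 55 mm up). The pictures show the ball stud free. The arm was still, and the opening of about 24 mm shows the knob is still gripped.
- **Jars:** those visible in the last pictures stand upright in their nests. I did not measure the contact force between bar and jars.
- **Bystanders:** the empty jar, beaker, roof jar and brush were found about where they started. The detector failed on the tall jar in the last top view, giving only a low-confidence box on the drawer. The picture shows the tall jar standing next to the drawer, about where it started.

**Disagreements:**
- The wrist camera put the knob 3–8 mm off the top camera's position. I mostly trusted the top camera, and the grip held.
- During the lift the tool sagged about 5 mm under a load of about 12 N, more than the bar's weight explains. I raised the commanded lift to make up for it.

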